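# Push a fired tile through the thickness gauge with the push stick

### The arm

A 6-joint arm with a two-finger parallel gripper is mounted at the origin on the work surface. World frame = base frame: x ahead of the robot, y to its left, z up, the work surface at z = 0. Lengths are in mm, angles in rad, forces in N, time in s.
With the tool pointing down it reaches from about 325 to 850 mm from the base axis. Payload 4.4 kg.
Tool frame: the origin (TCP) lies midway between the tips of the shut fingers; the grasp point (between the pads) lies r.tcp_to_grasp behind it (r.tcp_to_grasp is the distance from the TCP to the grasp point, in mm); z points along the fingers, x is the direction in which the jaws open and shut, and the axes are right-handed (so a half turn about z gives the same grasp; the last joint's range is limited). The gripper opens to 94 mm and grips with 3 to 60 N. Pads are 16 mm wide; open, the fingers measure 119 mm over their backs; the gripper's body (75 mm by 177 mm) begins 78 mm behind the grasp point.
Start: joints at [0.999, 0.207, 1.542, -0, 1.393, -0.15], TCP at [235.416, 524.601, 205.447] pointing down, gripper open.
Joint ranges: [-2.73, 2.73], [-0.86, 2.22], [0.23, 2.46], [-1.11, 4.25], [0.08, 2.63], [-2.82, 2.82]. Speed limits (rad/s): [2.79, 2.79, 3.14, 3.14, 3.14, 3.14].

### API

Orientations are given as a rotation vector (axis times angle).
In Python, from workcell import r, optics, boxes_of gives the robot as it stands.
- The arm moves only by the tool apply_moves, never from a script. Its argument "motion" is a list of rows, each an object with "offset": the shift along the world's x, y, z in m, a list of three; "dr": the turn, a rotation vector about the world's x, y, z in degrees, a list of three; "fingers": the finger opening in m, from 0 to 0.094. In form: [{"offset": [dx, dy, dz], "dr": [rx, ry, rz], "fingers": fingers}, ...]. A call has 1 to 12 rows; each row is the pose to reach, as a shift and turn from the pose commanded when the call began; what a row does not reach only later rows make up. A row lasts 1/12 s, in which the tool goes at most 41.7 mm and 7.16 degrees, less where a joint would pass 70% of its speed; a pose out of reach is approached as far as the arm can. A call with a gripper value outside its range is refused whole. The fingers move at their own pace and stop on an object; "grip_force" is the grip in N (left out, the last holds). Time passes only in rows, so rows that repeat a pose let the fingers close. It gives the time, the measured TCP pose, the force and the opening at its end, in the units of the state.
- r.get_obs(): the state, without advancing time (a new reading comes with each control period).
- optics.get_image(name): name is "scene" or "top" or "wrist"; returns a dict with "pixels" (384x512x3 uint8, blue, green, red), "camera_matrix" (3x3 intrinsics, pixels), "R" (3x3) and "t" (3): a world point X has camera coordinates R X + t; the wrist camera has in their place "mount" (4x4, takes a point from camera to tool coordinates, whose origin is the TCP and whose axes are the tool frame's). Camera axes: x right, y down, z forward; pixel columns grow to the right and rows downward; lengths in mm; the calibration is good to about 2 mm. A picture is of the moment at which its call begins: read the wrist's pose just before it. There is no depth.
- r.close_job(): hands the job in, once; it reports no verdict.
Trained networks look in a picture, given as the dict that the camera call returned (one of the last four; its "shot" number tells which), for a name from the list of things; names that differ only in an ending like _2 or _b are one class to them, and where a whole thing is asked for, a point or a joint stands for the part that bears it (a point fixed in the world has none). Each returns a list of dicts, best first, with "p" (0 to 1); they miss things now and then, are a little off and sometimes report something else, mostly with a low value. They report only what shows in the picture. A call takes as long as a camera call. They do not tell look-alikes from the thing itself.
- boxes_of(picture, query): "xy" ([column, row] in pixels, amid what is visible of it).
The state is a dict: "time_s": time; "qpos": joint angles; "qvel": joint speeds; "joint_torque": joint torques, N m; "eef_pos": TCP position; "tcp_rot": TCP orientation; "ft_force": force on the tool from outside, world axes, zero at the start; "moment": the same for the moment, N m; "opening": finger opening in mm.
Only numpy, scipy, OpenCV 4.12 (cv2) and the standard library are available. Lean on these libraries where they do the work, as an engineer would, in place of code of your own. Each camera call takes 0.05 s, during which the arm holds its last target.

### The job

Check the small fired tile lying in the wooden guide: take the narrow wooden push stick by its handle and use its end to push the tile along the channel, under the metal gauge bar, until it is fully home against the stop at the far end. Then draw the stick out of the guide, stand it back on the bench on its flat sole as it was, and let go. Do not touch the tile with the gripper.

Things in the scene. Friction and masses are not known exactly. Their poses are not given: they have to be found in the camera images.
- guide: Fixed tile gauge: plywood base 240 x 82 x 10 mm, wooden rails 16 mm wide on its long edges (tops 28 mm over the bench), straight channel 50 mm wide between them, floor 10 mm up. Origin: centre of the base, at bench height; x along the channel in the feeding direction, z up. Open mouth at x = -120 mm; a metal gauge bar spans the channel at x = 0 to 20 mm (underside 44, top 56 mm over the bench).
- guide_stop (a point): Middle of the wooden stop that closes the channel's far end: the point where its face meets the channel floor, 106 mm from the guide's origin along x. The stop is as high as the rails. Axes as the guide's. A tile that is home has its centre 30 mm before this point.
- tile: Small terracotta tile, 60 mm long (x), 44 wide, 20 thick, about 110 g. Origin: centre of its underside. It starts flat and nearly straight in the channel, between the mouth and the gauge bar, its centre 50 to 65 mm before the bar's near edge. Larger, thinner tiles elsewhere on the bench are not meant.
- stick: Push stick of pale wood, 90 g: bar 200 mm long (x), 22 wide, 18 high; upright handle block mid-way on top, 40 mm long (x), 20 wide, 18 to 70 mm above the sole. Both ends alike, either may push. Origin: centre of the sole. Stands loose on the bench. A broader, shorter float (sole 140 x 66 mm, same handle) beside it, on either side, is too wide for the channel and is not needed.
Not all that is in view belongs to the job. What is shaped like the stick but turquoise is not meant.

How it is judged (in metres and radians):
On the way, in this order (a step that is already met when the one before it is completed fails the run):
1. the push stick, touching the tile, pushes it under the gauge bar (contact force between stick and tile above 0.05 N and x of tile in the frame of guide between -0.015 and 0.05 m).
2. the tile is home against the stop (x of tile in the frame of guide between 0.062 and 0.085 m and y of tile in the frame of guide between -0.012 and 0.012 m and z of tile in the frame of guide below 0.016 m and angle between the x axis of tile and the x axis of guide, either way round below 0.17 rad), for 0.2 s.
At the end, for the whole second after the job is handed in: The tile lies flat in the channel against the stop (gap under 14 mm, no more than 12 mm off the channel's middle, turned less than 10 degrees), and the stick stands upright on its sole on the bench itself, not on or against the guide, released; both are at rest (all of step 2 and linear speed of each of tile, stick below 0.02 m/s and height (world z) of stick below 0.006 m and angle between stick's own z axis and vertical below 0.12 rad and contact force between stick and guide below 0.05 N); the robot touches nothing.
It fails at once if the gripper touches the tile (contact force between the fingers and tile above 0.3 N).
It also fails if it takes over 51 s, if anything falls off the work surface, if the arm or the gripper's body presses on something with over 40 N, if the wrist force passes 120 N, or if a joint passes its speed limit or range.

## Working session

There is one attempt and no reset: what is moved stays moved. The work goes in short steps, Python scripts to look and compute and a tool call to move; the robot and the scene stay as the last step left them, time stands still between calls to the robot, and variables do not carry over. Pictures are saved under pics/ and viewed, and the job is handed in when it is done.

Besides the shell and the picture viewer there is one more tool, called after ">>>" as a command line: name --argument value ..., lists and objects as JSON in quotes. apply_moves: Moves the arm, as the interface text tells. Its arguments: {"type":"object","properties":{"motion":{"type":"array","items":{"type":"object","properties":{"offset":{"type":"array","items":{"type":"number"}},"dr":{"type":"array","items":{"type":"number"}},"fingers":{"type":"number"}}}},"grip_force":{"type":"number"}},"required":["motion"]}

```bash
mkdir -p pics; ls; python3 - <<'E'
from workcell import r, optics, boxes_of
import cv2, numpy as np
o=r.get_obs(); print(o, r.tcp_to_grasp)
for n in ("scene","top"):
    p=optics.get_image(n); cv2.imwrite(f"pics/{n}0.png",p["pixels"])
    print(n,p["camera_matrix"],p["R"],p["t"],p["shot"])
    for q in ("guide","guide_stop","tile","stick"):
        print(q,[(b["xy"],round(b["p"],2)) for b in boxes_of(p,q)])
E
```

```text
pics
{'time_s': 0.0, 'qpos': array([ 9.98529162e-01,  2.07420671e-01,  1.54291151e+00, -3.51363267e-05,
        1.39349223e+00, -1.50506682e-01]), 'qvel': array([-9.19445701e-04,  5.67309236e-04,  6.26477838e-06, -6.00088503e-05,
        6.32359198e-04,  9.98922606e-04]), 'joint_torque': array([ 5.72409335e-04, -3.70870793e+01, -2.81418943e+01,  6.99440134e-02,
        3.60979093e-02, -1.83750949e-04]), 'eef_pos': array([234.97795987, 523.9293183 , 204.31056039]), 'tcp_rot': array([ 2.6364198 ,  1.70672749, -0.00317188]), 'ft_force': array([ 0.1440389 ,  0.78888512, -0.66737421]), 'moment': array([-0.01574881,  0.03472733, -0.07060644]), 'opening': 93.97347463633685} 18.8
scene [[411.61033917   0.         253.99996171]
 [  0.         411.61033917 190.16570703]
 [  0.           0.           1.        ]] [[ 0.55559708  0.83125459  0.01810194]
 [ 0.59395421 -0.38156592 -0.7082555 ]
 [-0.58183355  0.40425641 -0.70572408]] [-303.11692642 -218.09450666 1340.49604232] 1
guide [([188.9, 254.2], 0.63)]
guide_stop [([191.6, 254.0], 0.72)]
tile [([229.5, 244.9], 0.89)]
stick [([375.3, 187.6], 0.86), ([295.9, 123.2], 0.67)]
top [[382.91981583   0.         261.50711775]
 [  0.         382.91981583 194.20510702]
 [  0.           0.           1.        ]] [[ 0.03731277 -0.9993029   0.00121462]
 [-0.97435125 -0.03665097 -0.22202782]
 [ 0.22191756  0.007101   -0.97503957]] [ 50.54326906 455.66732392 891.54950429] 2
guide [([352.3, 175.7], 0.82)]
guide_stop [([351.8, 179.0], 0.58)]
tile []
stick [([151.1, 139.4], 0.89), ([138.9, 271.0], 0.68)]
```

```bash
python3 - <<'E'
import cv2
for n in ("scene","top"):
    i=cv2.imread(f"pics/{n}0.png"); cv2.imwrite(f"pics/{n}0b.png",cv2.resize(i,(800,600),interpolation=cv2.INTER_CUBIC))
E
```

```text
(no output)
```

View pics/scene0b.png

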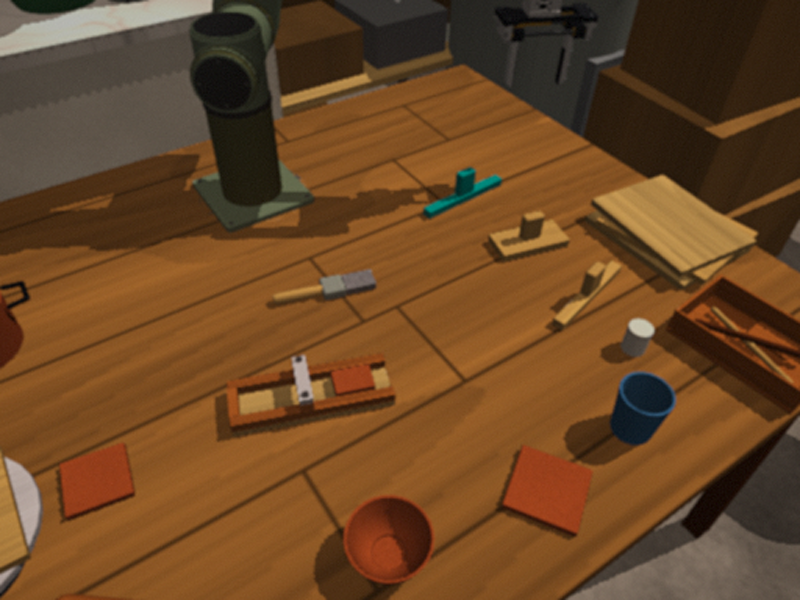

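View pics/top0b.png

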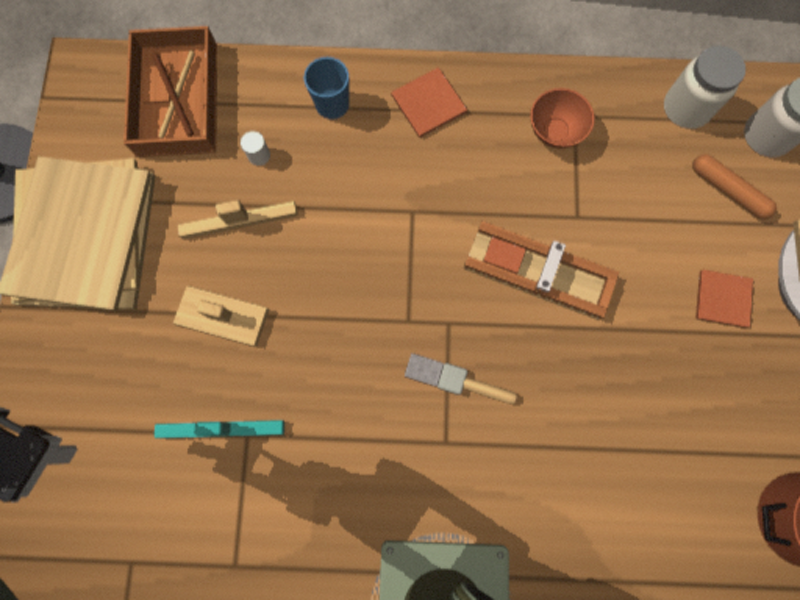

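The candidates for the stick in the top view (800x600 picture) are:
- pale narrow bar at (237,218)
- pale broad float at (222,315)
- turquoise bar at (219,430)

The pale narrow bar fits the description. The guide is at (542,272), with the tile at its left end, so the feed runs to the right. The tiles at (429,102) and (725,298) are the large ones. Next I'll confirm with enlarged crops.

```bash
cat > h.py <<'E'
import numpy as np, cv2
from scipy.spatial.transform import Rotation as Ro
def proj(p,X):
    c=np.atleast_2d(X)@p["R"].T+p["t"]; u=c@p["camera_matrix"].T; return u[:,:2]/u[:,2:]
def ray(p,uv,z):
    d=np.linalg.inv(p["camera_matrix"])@np.array([uv[0],uv[1],1.]); C=-p["R"].T@p["t"]; d=p["R"].T@d
    return C+d*(z-C[2])/d[2]
def crop(img,x0,y0,w,h,s): return cv2.resize(img[y0:y0+h,x0:x0+w],None,fx=s,fy=s,interpolation=cv2.INTER_CUBIC)
E
python3 - <<'E'
import cv2,numpy as np
from h import crop
t=cv2.imread("pics/top0.png"); s=cv2.imread("pics/scene0.png")
a=crop(t,105,115,100,72,4); b=crop(t,290,135,115,75,4)[:288,:400] 
c=crop(s,345,155,100,72,4); d=crop(s,140,215,115,72,4)[:288]
b=crop(t,292,135,110,72,4)
row1=np.hstack([cv2.resize(a,(390,290)),cv2.resize(b,(400,290))]);row2=np.hstack([cv2.resize(c,(390,290)),cv2.resize(d,(400,290))])
cv2.imwrite("pics/crops0.png",np.vstack([row1,row2]))
E
```

```text
(no output)
```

View pics/crops0.png

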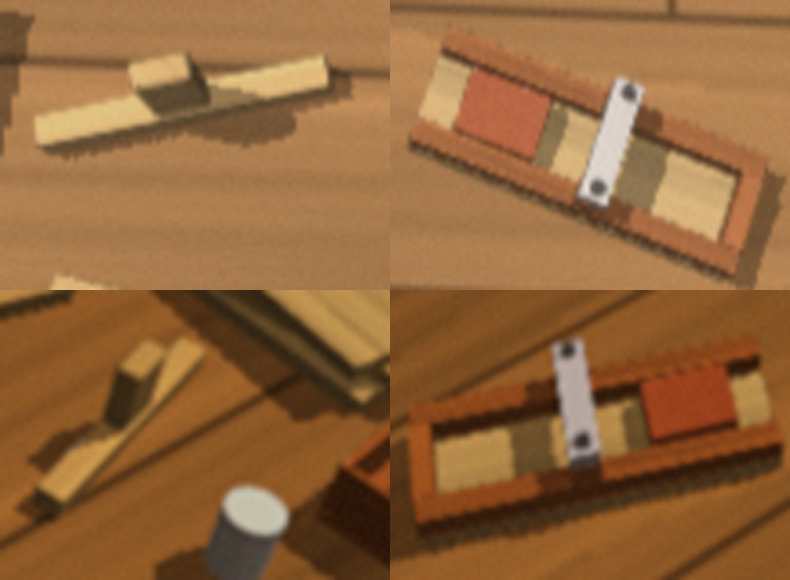

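```bash
python3 - <<'E'
from workcell import r, optics
from h import *
from scipy.optimize import least_squares
T=optics.get_image("top");S=optics.get_image("scene")
import pickle; pickle.dump((T,S),open("cams.pkl","wb"))
def m(pts,x0,y0,ox,oy,sx,sy): return np.array([[x0+(x-ox+.5)/sx-.5,y0+(y-oy+.5)/sy-.5] for x,y in pts])
sy=290/72
# stick top corners: order A=(-100,+11)... ; 
st=m([(35,120),(40,147),(330,88),(325,55)],105,115,0,0,3.9,sy)
gt=m([(453,28),(412,143),(735,275),(768,157)],292,135,390,0,400/110,sy)
gs=m([(755,343),(780,448),(418,522),(410,410)],140,215,390,290,400/115,sy)
tt=m([(470,67),(456,125),(535,160),(551,97)],292,135,390,0,400/110,sy)
ts=m([(733,367),(737,425)],140,215,390,290,400/115,sy)
ss=m([(38,490),(60,507),(208,350),(185,338)],345,155,0,290,3.9,sy)
for n,P,cam,z in (("stick T",st,T,18),("stick S",ss,S,18),("guide T",gt,T,28),("guide S",gs,S,28),("tile T",tt,T,30),("tile S right edge",ts,S,30)):
    W=np.array([ray(cam,u,z) for u in P])[:,:2]; print(n,W.round(1).tolist(),"c",W.mean(0).round(1),"edges",[round(float(np.linalg.norm(W[i]-W[i-1])),1) for i in range(len(W))])
    if len(W)==4:
        d=(W[2]+W[3]-W[0]-W[1])/2; print("   len",np.linalg.norm(d).round(1),"yaw deg",np.degrees(np.arctan2(d[1],d[0])).round(1))
E
```

```text
stick T [[580.5, 461.2], [562.1, 455.5], [610.1, 264.4], [633.0, 269.6]] c [596.4 362.7] edges [198.6, 19.2, 197.1, 23.5]
   len 197.9 yaw deg -75.3
stick S [[620.5, 264.5], [639.5, 266.3], [588.2, 464.9], [570.1, 460.2]] c [604.6 364. ] edges [202.2, 19.0, 205.1, 18.7]
   len 203.6 yaw deg 104.5
guide T [[604.0, -50.6], [525.4, -22.5], [448.2, -246.9], [525.6, -272.8]] c [ 525.8 -148.2] edges [235.6, 83.4, 237.3, 81.7]
   len 236.5 yaw deg -109.2
guide S [[538.9, -23.6], [613.0, -51.8], [529.8, -270.7], [455.9, -244.4]] c [ 534.4 -147.6] edges [235.8, 79.3, 234.1, 78.5]
   len 235.0 yaw deg -110.7
tile T [[577.1, -62.7], [537.9, -53.1], [516.9, -108.7], [559.1, -120.1]] c [547.8 -86.2] edges [60.2, 40.4, 59.4, 43.8]
   len 59.8 yaw deg -109.1
tile S right edge [[547.6, -47.2], [585.1, -67.7]] c [566.4 -57.4] edges [42.7, 42.7]
```

The pale narrow stick and the guide both have the expected sizes. The two fixed cameras disagree by about 8 mm in x, so I'll settle that with the wrist camera above the stick.

>>> apply_moves --motion '[{"offset": [0.36, -0.16, 0.0], "dr": [0, 0, -51], "fingers": 0.06}, {"offset": [0.36, -0.16, 0.0], "dr": [0, 0, -51], "fingers": 0.06}, {"offset": [0.36, -0.16, 0.0], "dr": [0, 0, -51], "fingers": 0.06}, {"offset": [0.36, -0.16, 0.0], "dr": [0, 0, -51], "fingers": 0.06}, {"offset": [0.36, -0.16, 0.0], "dr": [0, 0, -51], "fingers": 0.06}, {"offset": [0.36, -0.16, 0.0], "dr": [0, 0, -51], "fingers": 0.06}, {"offset": [0.36, -0.16, 0.0], "dr": [0, 0, -51], "fingers": 0.06}, {"offset": [0.36, -0.16, 0.0], "dr": [0, 0, -51], "fingers": 0.06}, {"offset": [0.36, -0.16, 0.0], "dr": [0, 0, -51], "fingers": 0.06}, {"offset": [0.36, -0.16, 0.0], "dr": [0, 0, -51], "fingers": 0.06}, {"offset": [0.36, -0.16, 0.0], "dr": [0, 0, -51], "fingers": 0.06}, {"offset": [0.36, -0.16, 0.0], "dr": [0, 0, -51], "fingers": 0.06}]'

```text
time_s: 1.6
eef_pos: [596.0, 363.8, 204.8]
tcp_rot: [-3.116, -0.402, 0.002]
ft_force: [-0.5, 0.1, 0.6]
opening: 60.1
```

```bash
cat >> h.py <<'E'
def wcam(o,p):
    M=p["mount"]; Rt=Ro.from_rotvec(o["tcp_rot"]).as_matrix()
    Rw=Rt@M[:3,:3]; C=Rt@M[:3,3]+o["eef_pos"]
    q=dict(p); q["R"]=Rw.T; q["t"]=-Rw.T@C; return q
E
python3 - <<'E'
from workcell import r, optics, boxes_of
from h import *; import pickle
o=r.get_obs(); p=wcam(o,optics.get_image("wrist"))
print(o["time_s"],o["eef_pos"],o["tcp_rot"],o["opening"],Ro.from_rotvec(o["tcp_rot"]).as_matrix().round(3))
pickle.dump((o,p),open("w1.pkl","wb"))
print([(b["xy"],round(b["p"],2)) for b in boxes_of(p,"stick")])
i=p["pixels"].copy(); cv2.imwrite("pics/w1.png",cv2.resize(i,(800,600),interpolation=cv2.INTER_CUBIC))
E
```

```text
1.6 [596.0352182  363.75387564 204.78423539] [-3.11552524e+00 -4.02091293e-01  1.93835207e-03] 60.060406165740176 [[ 0.967  0.254 -0.001]
 [ 0.254 -0.967  0.   ]
 [-0.001 -0.    -1.   ]]
[([12.3, 118.5], 0.68), ([261.2, 175.0], 0.63)]
```

View pics/w1.png

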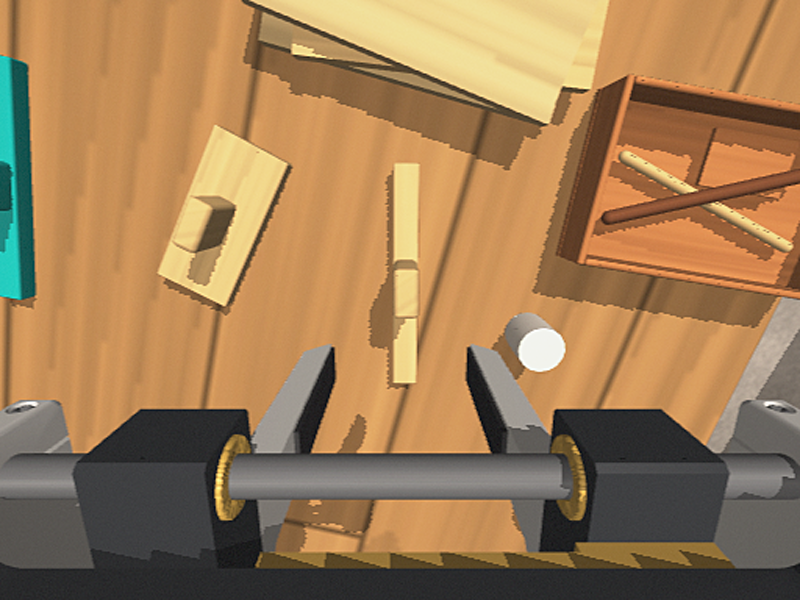

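The wrist view shows the narrow pale stick running between the fingers, from (407,163) to (405,383), with its handle top at (406,292). The float is at (222,218) and the turquoise bar is on the left edge. I'll measure the stick from these points.

```bash
python3 - <<'E'
from h import *; import pickle
o,p=pickle.load(open("w1.pkl","rb"))
i=p["pixels"]
c=crop(i,225,95,70,155,4); cv2.imwrite("pics/w1c.png",c[:600])
f=lambda x,y:((x+.5)/1.5625-.5,(y+.5)/1.5625-.5)
W=np.array([ray(p,f(*a),18)[:2] for a in ((393,383),(416,383),(419,163),(395,163))])
d=(W[2]+W[3]-W[0]-W[1])/2
print(W.round(1),W.mean(0),np.linalg.norm(d),np.degrees(np.arctan2(d[1],d[0])),np.linalg.norm(W[1]-W[0]))
H=np.array([ray(p,f(*a),70)[:2] for a in ((395,317),(418,317),(418,269),(394,269))]);print(H.round(1),H.mean(0))
T,S=pickle.load(open("cams.pkl","rb"))
c=np.r_[W.mean(0),18]; print("pred in top/scene",proj(T,c),proj(S,c))
print("cam height",(-p["R"].T@p["t"]))
E
```

```text
[[615.  267. ]
 [636.1 272.5]
 [586.4 463.9]
 [567.3 458.9]] [601.19245262 365.5561614 ] 197.70405855114424 104.25537641994518 21.78640011862453
[[597.2 345.9]
 [614.5 350.5]
 [604.5 386.9]
 [587.  382.3]] [600.78725916 366.40367983]
pred in top/scene [[150.68738672 138.28427231]] [[376.52025817 185.32262812]]
cam height [577.39364868 437.94969039 382.78085469]
```

View pics/w1c.png

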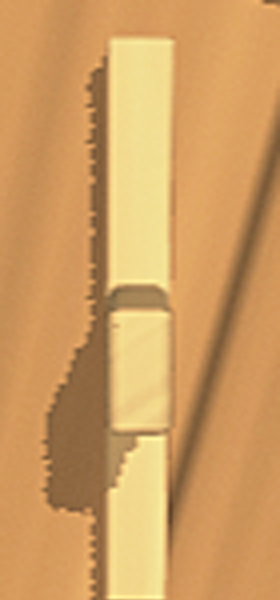

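>>> apply_moves --motion '[{"offset": [-0.07, -0.54, 0.02], "dr": [0, 0, -35], "fingers": 0.06}, {"offset": [-0.07, -0.54, 0.02], "dr": [0, 0, -35], "fingers": 0.06}, {"offset": [-0.07, -0.54, 0.02], "dr": [0, 0, -35], "fingers": 0.06}, {"offset": [-0.07, -0.54, 0.02], "dr": [0, 0, -35], "fingers": 0.06}, {"offset": [-0.07, -0.54, 0.02], "dr": [0, 0, -35], "fingers": 0.06}, {"offset": [-0.07, -0.54, 0.02], "dr": [0, 0, -35], "fingers": 0.06}, {"offset": [-0.07, -0.54, 0.02], "dr": [0, 0, -35], "fingers": 0.06}, {"offset": [-0.07, -0.54, 0.02], "dr": [0, 0, -35], "fingers": 0.06}, {"offset": [-0.07, -0.54, 0.02], "dr": [0, 0, -35], "fingers": 0.06}, {"offset": [-0.07, -0.54, 0.02], "dr": [0, 0, -35], "fingers": 0.06}, {"offset": [-0.07, -0.54, 0.02], "dr": [0, 0, -35], "fingers": 0.06}, {"offset": [-0.07, -0.54, 0.02], "dr": [0, 0, -35], "fingers": 0.06}]'

```text
time_s: 2.7
eef_pos: [530.2, -130.6, 224.5]
tcp_rot: [-3.094, 0.545, -0.001]
ft_force: [0.6, 0.8, 0.1]
opening: 59.9
```

>>> apply_moves --motion '[{"offset": [0, 0, 0], "dr": [0, 0, 0], "fingers": 0.06}, {"offset": [0, 0, 0], "dr": [0, 0, 0], "fingers": 0.06}]'

```text
time_s: 2.87
eef_pos: [530.6, -131.3, 224.2]
tcp_rot: [-3.092, 0.553, -0.001]
ft_force: [-0.2, 0.6, -0.2]
opening: 60.0
```

```bash

python3 - <<'E'
from workcell import r, optics, boxes_of
from h import *; import pickle
o=r.get_obs(); p=wcam(o,optics.get_image("wrist"))
print(o["time_s"],o["eef_pos"],o["qvel"].round(3),Ro.from_rotvec(o["tcp_rot"]).as_matrix().round(3))
pickle.dump((o,p),open("w2.pkl","wb"))
print([(q,[(b["xy"],round(b["p"],2)) for b in boxes_of(p,q)]) for q in ("guide","tile")])
cv2.imwrite("pics/w2.png",cv2.resize(p["pixels"],(800,600),interpolation=cv2.INTER_CUBIC))
E
```

```text
2.8667 [ 530.57209954 -131.27075629  224.22565152] [0.056 0.002 0.007 0.016 0.004 0.005] [[ 0.938 -0.347  0.001]
 [-0.347 -0.938  0.   ]
 [ 0.    -0.001 -1.   ]]
[('guide', [([258.5, 190.8], 0.75)]), ('tile', [([255.7, 145.5], 0.74)])]
```

View pics/w2.png

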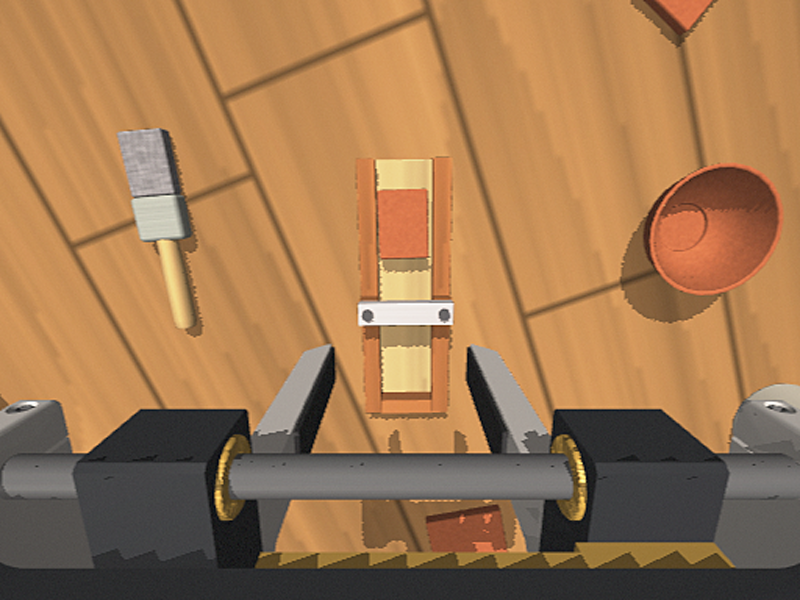

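The wrist view shows the guide from (405,157) down to (407,414). The tile is at (403,223), mouth at the top and stop at the bottom, and the feed points down in the image.

```bash

python3 - <<'E'
from h import *; import pickle
o,p=pickle.load(open("w2.pkl","rb"))
cv2.imwrite("pics/w2c.png",crop(p["pixels"],220,95,80,180,3.3))
f=lambda x,y:((x+.5)/1.5625-.5,(y+.5)/1.5625-.5)
def rep(n,pts,z):
    W=np.array([ray(p,f(*a),z)[:2] for a in pts]); d=(W[2]+W[3]-W[0]-W[1])/2
    print(n,W.round(1).tolist(),"c",W.mean(0).round(1),"L",np.linalg.norm(d).round(1),"yaw",np.degrees(np.arctan2(d[1],d[0])).round(2),"w",np.linalg.norm(W[1]-W[0]).round(1),np.linalg.norm(W[2]-W[3]).round(1))
rep("guide",((357,159),(453,157),(448,413),(366,414)),28)
rep("bar",((358,302),(453,300),(453,325),(359,326)),56)
rep("tile",((378,190),(427,189),(429,258),(379,259)),30)
E
```

```text
guide [[533.0, -21.7], [609.4, -48.2], [528.9, -274.4], [452.3, -247.1]] c [ 530.9 -147.8] L 239.7 yaw -109.65 w 80.9 81.3
bar [[492.7, -131.8], [569.1, -158.3], [562.1, -179.5], [485.5, -152.1]] c [ 527.4 -155.4] L 21.9 yaw -108.95 w 80.9 81.3
tile [[540.6, -51.4], [580.1, -65.1], [562.2, -121.6], [520.1, -107.0]] c [550.8 -86.3] L 59.3 yaw -108.93 w 41.9 44.6
```

View pics/w2c.png

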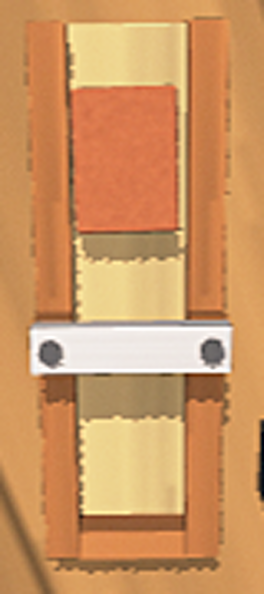

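Guide origin comes out at about (531, -148) with yaw about -109.5°. The tile's x in the guide frame is about -65 mm and its y about -2 mm, which fits the description. The last call ran out of rows before its target, which does no harm. Back to the stick, centre (601, 366), jaw yaw 14.3°.

>>> apply_moves --motion '[{"offset": [0.0704, 0.497, -0.07], "dr": [0, 0, 34.6], "fingers": 0.06}, {"offset": [0.0704, 0.497, -0.07], "dr": [0, 0, 34.6], "fingers": 0.06}, {"offset": [0.0704, 0.497, -0.07], "dr": [0, 0, 34.6], "fingers": 0.06}, {"offset": [0.0704, 0.497, -0.07], "dr": [0, 0, 34.6], "fingers": 0.06}, {"offset": [0.0704, 0.497, -0.07], "dr": [0, 0, 34.6], "fingers": 0.06}, {"offset": [0.0704, 0.497, -0.07], "dr": [0, 0, 34.6], "fingers": 0.06}, {"offset": [0.0704, 0.497, -0.07], "dr": [0, 0, 34.6], "fingers": 0.06}, {"offset": [0.0704, 0.497, -0.07], "dr": [0, 0, 34.6], "fingers": 0.06}, {"offset": [0.0704, 0.497, -0.07], "dr": [0, 0, 34.6], "fingers": 0.06}, {"offset": [0.0704, 0.497, -0.07], "dr": [0, 0, 34.6], "fingers": 0.06}, {"offset": [0.0704, 0.497, -0.07], "dr": [0, 0, 34.6], "fingers": 0.06}, {"offset": [0.0704, 0.497, -0.07], "dr": [0, 0, 34.6], "fingers": 0.06}]'

```text
time_s: 4.02
eef_pos: [598.5, 364.1, 154.3]
tcp_rot: [-3.116, -0.401, 0.001]
ft_force: [1.0, 0.4, -0.3]
opening: 60.2
```

>>> apply_moves --motion '[{"offset": [0, 0, 0], "dr": [0, 0, 0], "fingers": 0.06}, {"offset": [0, 0, 0], "dr": [0, 0, 0], "fingers": 0.06}, {"offset": [0, 0, 0], "dr": [0, 0, 0], "fingers": 0.06}]'

```text
time_s: 4.27
eef_pos: [599.0, 360.8, 154.3]
tcp_rot: [3.115, 0.4, -0.002]
ft_force: [0.8, -0.6, 0.6]
opening: 60.0
```

>>> apply_moves --motion '[{"offset": [0.002, 0.005, -0.035], "dr": [0, 0, -0.3], "fingers": 0.06}, {"offset": [0.002, 0.005, -0.07], "dr": [0, 0, -0.3], "fingers": 0.06}, {"offset": [0.002, 0.005, -0.1], "dr": [0, 0, -0.3], "fingers": 0.06}, {"offset": [0.002, 0.005, -0.123], "dr": [0, 0, -0.3], "fingers": 0.06}, {"offset": [0.002, 0.005, -0.123], "dr": [0, 0, -0.3], "fingers": 0.06}, {"offset": [0.002, 0.005, -0.123], "dr": [0, 0, -0.3], "fingers": 0.04}, {"offset": [0.002, 0.005, -0.123], "dr": [0, 0, -0.3], "fingers": 0.028}, {"offset": [0.002, 0.005, -0.123], "dr": [0, 0, -0.3], "fingers": 0.022}]' --grip_force 25

```text
time_s: 4.93
eef_pos: [605.0, 364.9, 35.3]
tcp_rot: [-3.116, -0.385, -0.008]
ft_force: [-0.3, 0.1, 0.5]
opening: 43.1
```

>>> apply_moves --motion '[{"offset": [0, 0, 0], "dr": [0, 0, 0], "fingers": 0.005}, {"offset": [0, 0, 0], "dr": [0, 0, 0], "fingers": 0.005}, {"offset": [0, 0, 0], "dr": [0, 0, 0], "fingers": 0.005}, {"offset": [0, 0, 0], "dr": [0, 0, 0], "fingers": 0.005}, {"offset": [0, 0, 0], "dr": [0, 0, 0], "fingers": 0.005}, {"offset": [0, 0, 0], "dr": [0, 0, 0], "fingers": 0.005}]'

```text
time_s: 5.43
eef_pos: [603.2, 364.7, 32.8]
tcp_rot: [-3.117, -0.387, -0.002]
ft_force: [-0.6, 0.5, 4.5]
opening: 19.5
```

Opening 19.5 mm, so the handle is held. Now I'll lift and carry it to the guide's mouth.

>>> apply_moves --motion '[{"offset": [0, 0, 0.03], "dr": [0, 0, 0], "fingers": 0.005}, {"offset": [0, 0, 0.06], "dr": [0, 0, 0], "fingers": 0.005}, {"offset": [0.001, -0.03, 0.06], "dr": [0, 0, -3], "fingers": 0.005}, {"offset": [0.002, -0.06, 0.06], "dr": [0, 0, -7], "fingers": 0.005}, {"offset": [0.003, -0.095, 0.06], "dr": [0, 0, -11], "fingers": 0.005}, {"offset": [0.004, -0.13, 0.06], "dr": [0, 0, -15], "fingers": 0.005}, {"offset": [0.005, -0.165, 0.06], "dr": [0, 0, -19], "fingers": 0.005}, {"offset": [0.006, -0.2, 0.06], "dr": [0, 0, -23], "fingers": 0.005}, {"offset": [0.007, -0.235, 0.06], "dr": [0, 0, -27], "fingers": 0.005}, {"offset": [0.008, -0.265, 0.06], "dr": [0, 0, -31], "fingers": 0.005}, {"offset": [0.008, -0.286, 0.06], "dr": [0, 0, -33.7], "fingers": 0.005}, {"offset": [0.008, -0.286, 0.06], "dr": [0, 0, -33.7], "fingers": 0.005}]'

```text
time_s: 6.43
eef_pos: [610.3, 73.9, 91.0]
tcp_rot: [3.092, -0.543, -0.001]
ft_force: [0.6, 0.1, 0.0]
opening: 19.8
```

>>> apply_moves --motion '[{"offset": [0, 0, 0], "dr": [0, 0, 0], "fingers": 0.005}, {"offset": [0, 0, 0], "dr": [0, 0, 0], "fingers": 0.005}, {"offset": [0, 0, 0], "dr": [0, 0, 0], "fingers": 0.005}]'

```text
time_s: 6.68
eef_pos: [610.3, 79.6, 91.4]
tcp_rot: [-3.096, 0.531, 0.001]
ft_force: [0.4, -0.8, -1.0]
opening: 19.9
```

```bash
cat > look.py <<'E'
import sys
from workcell import r, optics, boxes_of
from h import *; import pickle
n=sys.argv[1]; o=r.get_obs(); p=wcam(o,optics.get_image("wrist")); T=optics.get_image("top"); S=optics.get_image("scene")
print(o["time_s"],o["eef_pos"].round(1),"yaw",np.degrees(2*np.arctan2(o["tcp_rot"][1],o["tcp_rot"][0])).round(2),"tilt",Ro.from_rotvec(o["tcp_rot"]).as_matrix()[:2,2].round(4),o["ft_force"].round(1),o["opening"].round(1))
pickle.dump((o,p,T,S),open(n+".pkl","wb"))
a=cv2.resize(p["pixels"],(400,300)); 
def c(i,x,y,w,h): return cv2.resize(i[y:y+h,x:x+w],(400,300),interpolation=cv2.INTER_CUBIC)
x0,y0=[int(v) for v in sys.argv[2:4]]; x1,y1=[int(v) for v in sys.argv[4:6]]
cv2.imwrite(f"pics/{n}.png",np.vstack([np.hstack([a,a*0]),np.hstack([c(T["pixels"],x0,y0,160,120),c(S["pixels"],x1,y1,160,120)])]))
E
python3 look.py l1 240 100 150 170
```

```text
Traceback (most recent call last):
  File "look.py", line 5, in <module>
    print(o["time_s"],o["eef_pos"].round(1),"yaw",np.degrees(2*np.arctan2(o["tcp_rot"][1],o["tcp_rot"][0])).round(2),"tilt",Ro.from_rotvec(o["tcp_rot"]).as_matrix()[:2,2].round(4),o["ft_force"].round(1),o["opening"].round(1))
                                                                                                                                                                                                           ^^^^^^^^^^^^^^^^^^
AttributeError: 'float' object has no attribute 'round'
```

```bash
sed -i 's/o\["opening"\].round(1)/round(o["opening"],1)/' look.py
python3 look.py l1 240 100 150 170
```

```text
6.8333 [610.5  79.7  91.6] yaw 340.55 tilt [-0.0001  0.0001] [ 0.  -1.  -0.9] 19.8
```

View pics/l1.png

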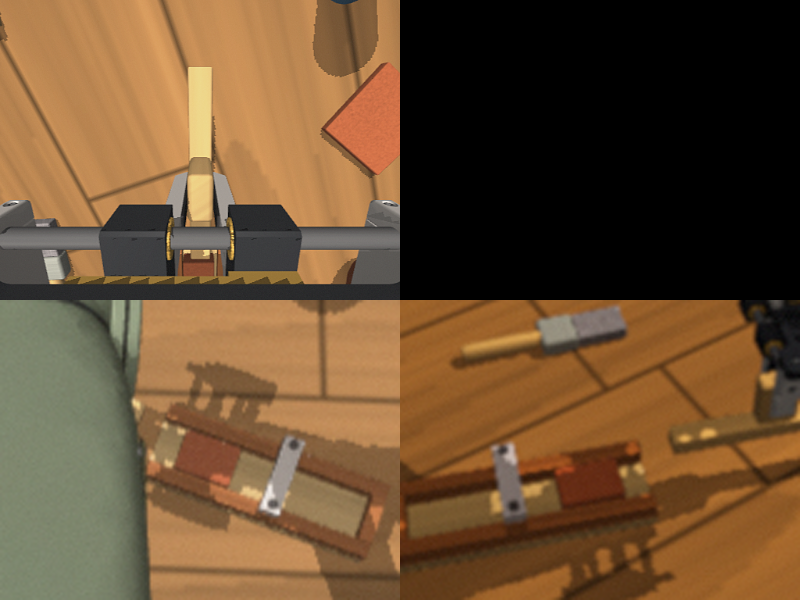

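The wrist view shows the stick gripped and straight, with its rear end at (200,67). The scene view (bottom right) shows its front end at (680,435), beyond the guide mouth. I'll check its pitch and offset against the model.

```bash

python3 - <<'E'
from h import *; import pickle
o,p,T,S=pickle.load(open("l1.pkl","rb"))
R=Ro.from_rotvec(o["tcp_rot"]).as_matrix(); e=o["eef_pos"]; h=32.5
d=np.array([np.cos(np.radians(70.55)),np.sin(np.radians(70.55)),0]); n=np.array([d[1],-d[0],0])
def pt(a,b,z): return e+a*d+b*n+np.array([0,0,z-h])
print("wrist rear", proj(p,[pt(100,-11,18),pt(100,11,18),pt(20,-10,70),pt(20,10,70)]).round(1))
print("scene front", proj(S,[pt(-100,11,18),pt(-100,-11,18),pt(-100,11,0),pt(-100,-11,0)]).round(1))
i=crop(p["pixels"],230,70,55,150,4);j=crop(S["pixels"],250,205,100,75,5); k=np.zeros((600,730,3),np.uint8);k[:600,:220]=i;k[:375,225:725]=j
cv2.imwrite("pics/l1c.png",k)
E
```

```text
wrist rear [[239.   86.6]
 [271.9  86.6]
 [237.6 227.7]
 [273.4 227.7]]
scene front [[258.2 226.8]
 [255.8 219.6]
 [258.  231.8]
 [255.6 224.7]]
```

View pics/l1c.png

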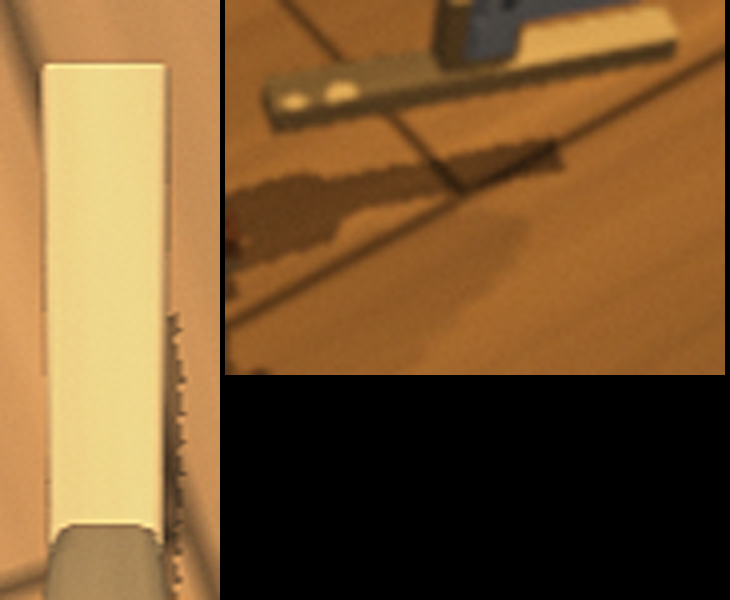

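```bash

python3 - <<'E'
from h import *; import pickle
o,p,T,S=pickle.load(open("l1.pkl","rb"))
g=p["pixels"].astype(float)
for y in range(88,200,10):
    row=g[y:y+3,225:290,0:3].mean(0); b=row[:,0]+0*row[:,1]
    gr=np.abs(np.diff(row.sum(1))); L=225+5+gr[5:30].argmax()+.5; Rr=225+32+gr[32:60].argmax()+.5
    print(y,L,Rr,Rr-L)
e=o["eef_pos"]; h=32.5
d=np.array([np.cos(np.radians(70.55)),np.sin(np.radians(70.55)),0]); n=np.array([d[1],-d[0],0])
for pitch in (-8,-4,0,4,8):
    c,s=np.cos(np.radians(pitch)),np.sin(np.radians(pitch))
    def pt(a,b,z):
        z=z-h-18.8 ; return e+np.array([0,0,18.8])+(a*c-z*s)*d+b*n+np.array([0,0,a*s+z*c])
    print(pitch,"wrist",proj(p,[pt(100,-11,18),pt(100,11,18),pt(20,-11,18),pt(20,11,18)]).round(1).tolist(),"scene",proj(S,[pt(-100,-11,18),pt(-100,11,0),pt(100,11,18),pt(100,11,0)]).round(1).tolist())
E
```

```text
88 239.5 270.5 31.0
98 240.5 270.5 30.0
108 240.5 270.5 30.0
118 241.5 270.5 29.0
128 241.5 270.5 29.0
138 241.5 270.5 29.0
148 241.5 270.5 29.0
158 241.5 270.5 29.0
168 242.5 270.5 28.0
178 242.5 270.5 28.0
188 242.5 270.5 28.0
198 242.5 270.5 28.0
-8 wrist [[240.3, 97.3], [270.7, 97.3], [241.1, 206.6], [270.0, 206.6]] scene [[254.4, 215.8], [255.5, 228.3], [336.8, 215.9], [334.6, 221.0]]
-4 wrist [[239.7, 91.8], [271.3, 91.8], [240.9, 204.0], [270.1, 203.9]] scene [[255.0, 217.8], [256.7, 230.1], [338.4, 213.8], [336.7, 218.9]]
0 wrist [[239.0, 86.6], [271.9, 86.6], [240.8, 201.4], [270.3, 201.4]] scene [[255.8, 219.6], [258.0, 231.8], [339.9, 211.7], [338.6, 216.7]]
4 wrist [[238.3, 81.7], [272.6, 81.7], [240.6, 199.0], [270.4, 199.0]] scene [[256.8, 221.4], [259.5, 233.4], [341.2, 209.5], [340.4, 214.5]]
8 wrist [[237.5, 77.2], [273.4, 77.2], [240.5, 196.8], [270.6, 196.8]] scene [[258.0, 223.0], [261.2, 234.8], [342.3, 207.3], [342.1, 212.2]]
```

The stick is level and in line with the channel, with about 1 mm lateral error. Next I'll lower it so the sole is about 2.5 mm over the channel floor, then advance.

>>> apply_moves --motion '[{"offset": [0.001, 0, -0.02], "dr": [0, 0, 0], "fingers": 0.005}, {"offset": [0.001, 0, -0.04], "dr": [0, 0, 0], "fingers": 0.005}, {"offset": [0.001, 0, -0.0465], "dr": [0, 0, 0], "fingers": 0.005}, {"offset": [0.001, 0, -0.0465], "dr": [0, 0, 0], "fingers": 0.005}, {"offset": [-0.003, -0.0113, -0.0465], "dr": [0, 0, 0], "fingers": 0.005}, {"offset": [-0.0073, -0.0236, -0.0465], "dr": [0, 0, 0], "fingers": 0.005}, {"offset": [-0.0107, -0.033, -0.0465], "dr": [0, 0, 0], "fingers": 0.005}, {"offset": [-0.0107, -0.033, -0.0465], "dr": [0, 0, 0], "fingers": 0.005}, {"offset": [-0.0107, -0.033, -0.0465], "dr": [0, 0, 0], "fingers": 0.005}]'

```text
time_s: 7.73
eef_pos: [600.3, 44.2, 46.2]
tcp_rot: [-3.095, 0.537, -0.002]
ft_force: [0.1, -0.3, -1.0]
opening: 19.7
```

```bash
python3 look.py l2 240 100 150 170
```

```text
7.7333 [600.3  44.2  46.2] yaw 340.31 tilt [0.0016 0.0001] [ 0.1 -0.3 -1. ] 19.7
```

View pics/l2.png

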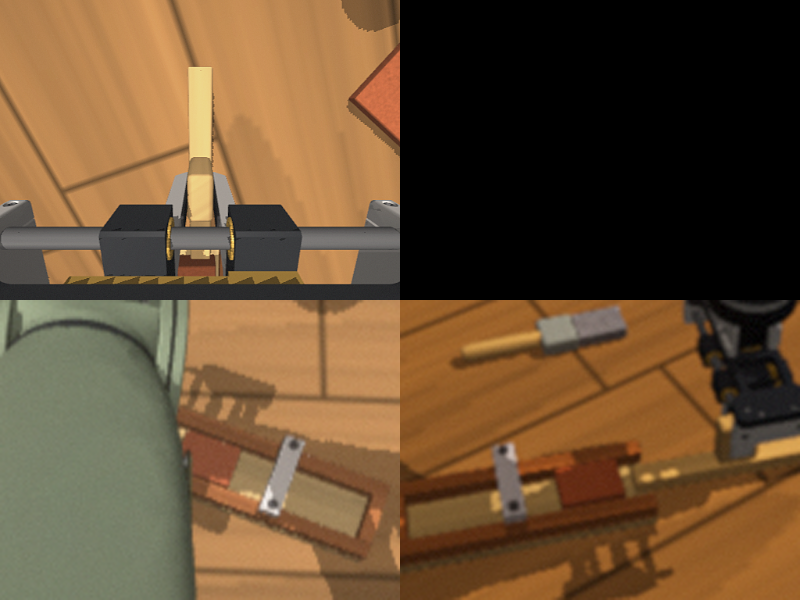

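The stick's tip is in the mouth, centred, about 10 mm short of the tile (scene crop, (635,475)). Pushing now.

>>> apply_moves --motion '[{"offset": [-0.003, -0.0085, 0], "dr": [0, 0, 0], "fingers": 0.005}, {"offset": [-0.006, -0.017, 0], "dr": [0, 0, 0], "fingers": 0.005}, {"offset": [-0.009, -0.0255, 0], "dr": [0, 0, 0], "fingers": 0.005}, {"offset": [-0.012, -0.034, 0], "dr": [0, 0, 0], "fingers": 0.005}, {"offset": [-0.015, -0.0425, 0], "dr": [0, 0, 0], "fingers": 0.005}, {"offset": [-0.018, -0.051, 0], "dr": [0, 0, 0], "fingers": 0.005}, {"offset": [-0.021, -0.0595, 0], "dr": [0, 0, 0], "fingers": 0.005}, {"offset": [-0.024, -0.068, 0], "dr": [0, 0, 0], "fingers": 0.005}, {"offset": [-0.027, -0.0765, 0], "dr": [0, 0, 0], "fingers": 0.005}, {"offset": [-0.03, -0.085, 0], "dr": [0, 0, 0], "fingers": 0.005}, {"offset": [-0.033, -0.0935, 0], "dr": [0, 0, 0], "fingers": 0.005}, {"offset": [-0.036, -0.102, 0], "dr": [0, 0, 0], "fingers": 0.005}]'

```text
time_s: 8.88
eef_pos: [563.6, -57.4, 45.3]
tcp_rot: [-3.096, 0.534, 0.0]
ft_force: [0.4, 1.4, 1.2]
opening: 20.0
```

```bash
python3 look.py l3 260 100 120 190
```

```text
8.8833 [563.6 -57.4  45.3] yaw 340.43 tilt [-0.  0.] [0.4 1.4 1.2] 20.0
```

View pics/l3.png

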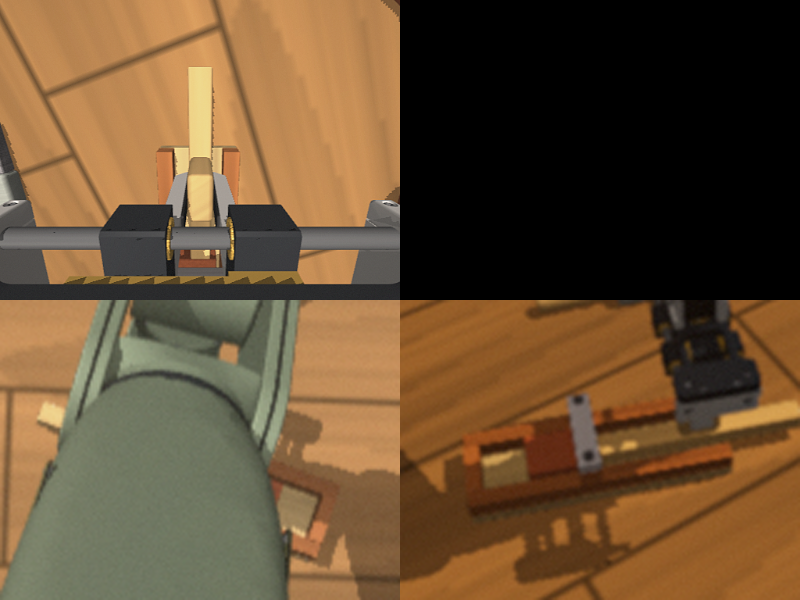

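The tile is passing under the bar, pushed by the stick. About 42 mm remains, so I'll slow down.

>>> apply_moves --motion '[{"offset": [-0.0025, -0.0073, 0], "dr": [0, 0, 0], "fingers": 0.005}, {"offset": [-0.005, -0.0145, 0], "dr": [0, 0, 0], "fingers": 0.005}, {"offset": [-0.0077, -0.0218, 0], "dr": [0, 0, 0], "fingers": 0.005}, {"offset": [-0.0097, -0.0275, 0], "dr": [0, 0, 0], "fingers": 0.005}, {"offset": [-0.0113, -0.032, 0], "dr": [0, 0, 0], "fingers": 0.005}, {"offset": [-0.0125, -0.0355, 0], "dr": [0, 0, 0], "fingers": 0.005}, {"offset": [-0.0133, -0.0375, 0], "dr": [0, 0, 0], "fingers": 0.005}, {"offset": [-0.0136, -0.0385, 0], "dr": [0, 0, 0], "fingers": 0.005}, {"offset": [-0.0136, -0.0385, 0], "dr": [0, 0, 0], "fingers": 0.005}]'

```text
time_s: 9.78
eef_pos: [550.3, -95.4, 45.3]
tcp_rot: [3.096, -0.534, 0.0]
ft_force: [0.2, -0.1, -1.1]
opening: 19.9
```

```bash
python3 look.py l4 260 100 120 190
```

```text
9.7833 [550.3 -95.4  45.3] yaw -19.57 tilt [-0.     -0.0003] [ 0.2 -0.1 -1.1] 19.9
```

View pics/l4.png

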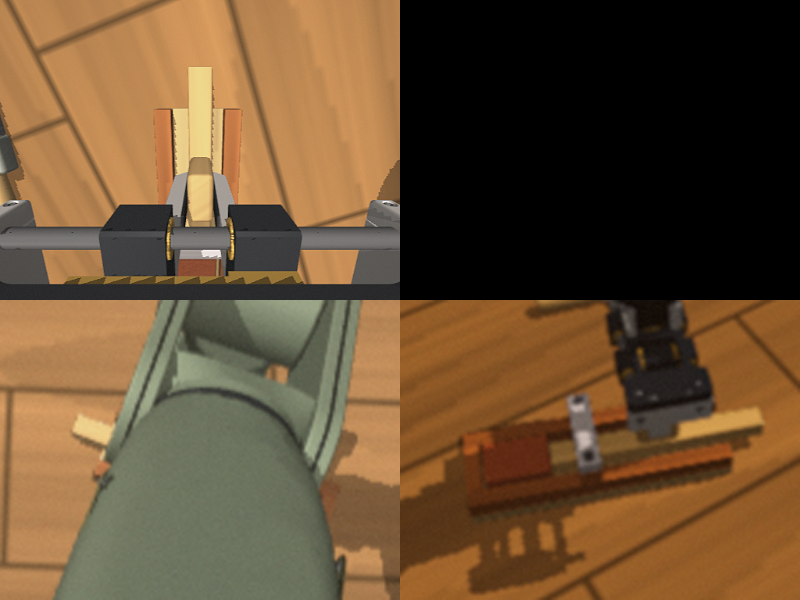

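The tile is almost home, with its front edge near (483,465) in the scene crop. I'll creep until the wrist feels the stop.

>>> apply_moves --motion '[{"offset": [-0.0004, -0.0011, 0], "dr": [0, 0, 0], "fingers": 0.005}, {"offset": [-0.0007, -0.002, 0], "dr": [0, 0, 0], "fingers": 0.005}, {"offset": [-0.001, -0.003, 0], "dr": [0, 0, 0], "fingers": 0.005}, {"offset": [-0.001, -0.003, 0], "dr": [0, 0, 0], "fingers": 0.005}]'

```text
time_s: 10.27
eef_pos: [549.5, -98.0, 45.4]
tcp_rot: [-3.096, 0.534, -0.0]
ft_force: [0.7, 1.5, 0.1]
opening: 20.0
```

>>> apply_moves --motion '[{"offset": [-0.0003, -0.001, 0], "dr": [0, 0, 0], "fingers": 0.005}, {"offset": [-0.0007, -0.002, 0], "dr": [0, 0, 0], "fingers": 0.005}, {"offset": [-0.001, -0.003, 0], "dr": [0, 0, 0], "fingers": 0.005}, {"offset": [-0.001, -0.003, 0], "dr": [0, 0, 0], "fingers": 0.005}]'

```text
time_s: 10.6
eef_pos: [549.6, -98.3, 46.0]
tcp_rot: [-3.09, 0.535, -0.003]
ft_force: [2.4, 9.7, 2.3]
opening: 19.9
```

```bash
python3 look.py l5 260 100 120 190;python3 - <<'E'
from h import *; import pickle
o,p,T,S=pickle.load(open("l5.pkl","rb"))
cv2.imwrite("pics/l5c.png",crop(S["pixels"],140,235,110,75,7))
E
```

```text
10.6 [549.6 -98.3  46. ] yaw 340.36 tilt [0.0027 0.0052] [2.4 9.7 2.3] 19.9
```

View pics/l5c.png

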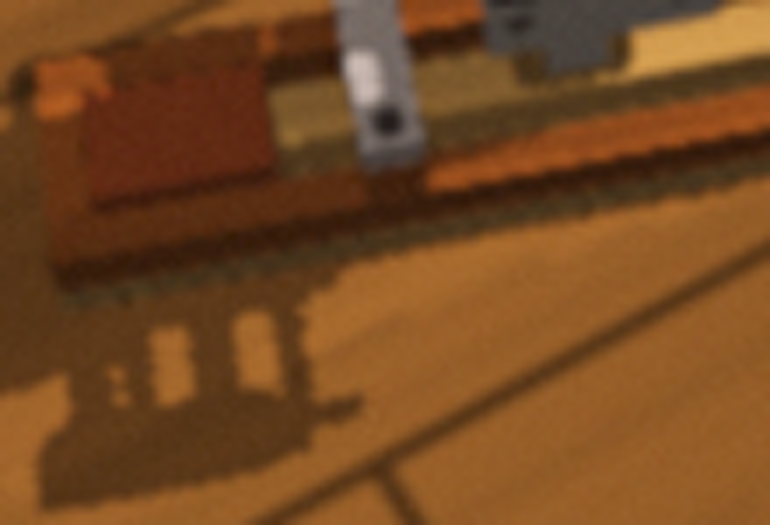

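Force is about 10 N with the tile's front against the stop, so it is home. Now I'll draw the stick straight back out.

>>> apply_moves --motion '[{"offset": [0.0013, 0.0038, 0], "dr": [0, 0, 0], "fingers": 0.005}, {"offset": [0.005, 0.0141, 0], "dr": [0, 0, 0], "fingers": 0.005}, {"offset": [0.0117, 0.033, 0], "dr": [0, 0, 0], "fingers": 0.005}, {"offset": [0.0184, 0.0519, 0], "dr": [0, 0, 0], "fingers": 0.005}, {"offset": [0.025, 0.0707, 0], "dr": [0, 0, 0], "fingers": 0.005}, {"offset": [0.0317, 0.0896, 0], "dr": [0, 0, 0], "fingers": 0.005}, {"offset": [0.0384, 0.1084, 0], "dr": [0, 0, 0], "fingers": 0.005}, {"offset": [0.045, 0.1273, 0], "dr": [0, 0, 0], "fingers": 0.005}, {"offset": [0.0518, 0.1462, 0], "dr": [0, 0, 0], "fingers": 0.005}, {"offset": [0.0584, 0.165, 0], "dr": [0, 0, 0], "fingers": 0.005}, {"offset": [0.0651, 0.1839, 0], "dr": [0, 0, 0], "fingers": 0.005}, {"offset": [0.0685, 0.1933, 0], "dr": [0, 0, 0], "fingers": 0.005}]'

```text
time_s: 11.75
eef_pos: [617.2, 94.3, 45.0]
tcp_rot: [3.096, -0.531, 0.0]
ft_force: [0.6, -0.4, -1.4]
opening: 19.9
```

```bash
python3 look.py l6 280 100 120 190
```

```text
11.75 [617.2  94.3  45. ] yaw -19.47 tilt [ 0.0001 -0.0001] [ 0.6 -0.4 -1.4] 19.9
```

View pics/l6.png

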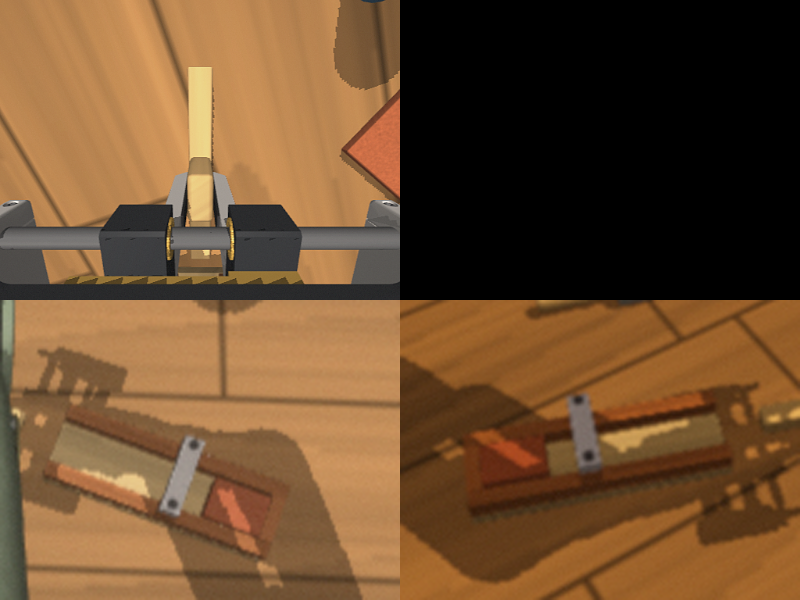

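Both views show the tile flush against the stop and the stick clear of the mouth. I'll carry it back to where it stood.

>>> apply_moves --motion '[{"offset": [0, 0.02, 0.015], "dr": [0, 0, 2], "fingers": 0.005}, {"offset": [-0.002, 0.05, 0.025], "dr": [0, 0, 6], "fingers": 0.005}, {"offset": [-0.004, 0.085, 0.025], "dr": [0, 0, 10], "fingers": 0.005}, {"offset": [-0.006, 0.12, 0.025], "dr": [0, 0, 14], "fingers": 0.005}, {"offset": [-0.008, 0.155, 0.025], "dr": [0, 0, 18], "fingers": 0.005}, {"offset": [-0.01, 0.19, 0.025], "dr": [0, 0, 23], "fingers": 0.005}, {"offset": [-0.012, 0.225, 0.025], "dr": [0, 0, 28], "fingers": 0.005}, {"offset": [-0.014, 0.255, 0.025], "dr": [0, 0, 32], "fingers": 0.005}, {"offset": [-0.014, 0.27, 0.025], "dr": [0, 0, 33.7], "fingers": 0.005}, {"offset": [-0.014, 0.27, 0.015], "dr": [0, 0, 33.7], "fingers": 0.005}, {"offset": [-0.014, 0.27, -0.004], "dr": [0, 0, 33.7], "fingers": 0.005}, {"offset": [-0.014, 0.27, -0.006], "dr": [0, 0, 33.7], "fingers": 0.005}]'

```text
time_s: 12.9
eef_pos: [600.5, 358.5, 34.7]
tcp_rot: [3.114, 0.382, -0.011]
ft_force: [-1.0, -0.9, -2.3]
opening: 19.7
```

>>> apply_moves --motion '[{"offset": [0, 0, 0], "dr": [0, 0, 0], "fingers": 0.005}, {"offset": [0, 0, 0], "dr": [0, 0, 0], "fingers": 0.005}, {"offset": [0, 0, 0], "dr": [0, 0, 0], "fingers": 0.005}]'

```text
time_s: 13.15
eef_pos: [603.9, 361.0, 40.0]
tcp_rot: [3.118, 0.383, 0.002]
ft_force: [0.6, 0.6, -0.6]
opening: 19.9
```

```bash
python3 look.py l7 90 80 310 110
```

```text
13.15 [603.9 361.   40. ] yaw 14.02 tilt [0.0011 0.0001] [ 0.6  0.6 -0.6] 19.9
```

View pics/l7.png

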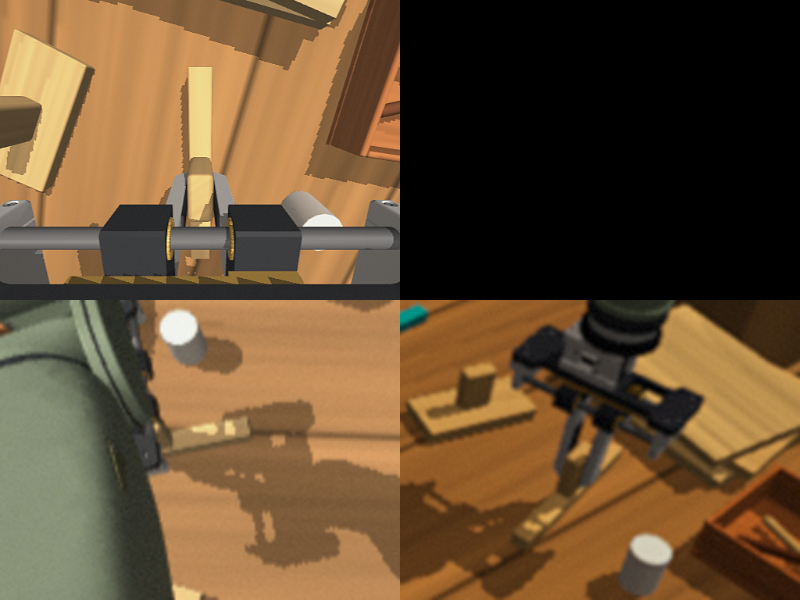

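The stick is straight in the hand, about 7 mm above the bench, clear of the float and the white cylinder. Lowering gently.

>>> apply_moves --motion '[{"offset": [0, 0, -0.002], "dr": [0, 0, 0], "fingers": 0.005}, {"offset": [0, 0, -0.004], "dr": [0, 0, 0], "fingers": 0.005}, {"offset": [0, 0, -0.0055], "dr": [0, 0, 0], "fingers": 0.005}, {"offset": [0, 0, -0.0065], "dr": [0, 0, 0], "fingers": 0.005}, {"offset": [0, 0, -0.0065], "dr": [0, 0, 0], "fingers": 0.005}, {"offset": [0, 0, -0.0065], "dr": [0, 0, 0], "fingers": 0.005}]'

```text
time_s: 13.8
eef_pos: [602.9, 362.3, 32.8]
tcp_rot: [-3.118, -0.387, -0.0]
ft_force: [-1.4, 0.1, 0.3]
opening: 19.8
```

>>> apply_moves --motion '[{"offset": [0, 0, -0.0007], "dr": [0, 0, 0], "fingers": 0.005}, {"offset": [0, 0, -0.0015], "dr": [0, 0, 0], "fingers": 0.005}, {"offset": [0, 0, -0.0015], "dr": [0, 0, 0], "fingers": 0.005}, {"offset": [0, 0, -0.0015], "dr": [0, 0, 0], "fingers": 0.005}]'

```text
time_s: 14.13
eef_pos: [602.9, 362.3, 32.8]
tcp_rot: [3.118, 0.387, 0.0]
ft_force: [-3.0, -2.0, 7.2]
opening: 19.8
```

Seated, with 7 N up from the bench. I'll open slowly, then rise.

>>> apply_moves --motion '[{"offset": [0, 0, 0.0005], "dr": [0, 0, 0], "fingers": 0.021}, {"offset": [0, 0, 0.0005], "dr": [0, 0, 0], "fingers": 0.03}, {"offset": [0, 0, 0.0005], "dr": [0, 0, 0], "fingers": 0.045}, {"offset": [0, 0, 0.0005], "dr": [0, 0, 0], "fingers": 0.06}, {"offset": [0, 0, 0.0005], "dr": [0, 0, 0], "fingers": 0.06}, {"offset": [0, 0, 0.0005], "dr": [0, 0, 0], "fingers": 0.06}, {"offset": [0, 0, 0.03], "dr": [0, 0, 0], "fingers": 0.06}, {"offset": [0, 0, 0.06], "dr": [0, 0, 0], "fingers": 0.06}, {"offset": [0, 0, 0.1], "dr": [0, 0, 0], "fingers": 0.06}, {"offset": [0, 0, 0.14], "dr": [0, 0, 0], "fingers": 0.06}, {"offset": [0, 0, 0.17], "dr": [0, 0, 0], "fingers": 0.06}, {"offset": [0, 0, 0.17], "dr": [0, 0, 0], "fingers": 0.06}]'

```text
time_s: 15.13
eef_pos: [607.5, 364.4, 211.7]
tcp_rot: [-3.113, -0.386, -0.025]
ft_force: [1.1, -0.5, 1.5]
opening: 59.8
```

>>> apply_moves --motion '[{"offset": [0, 0, 0], "dr": [0, 0, 0], "fingers": 0.06}, {"offset": [0, 0, 0], "dr": [0, 0, 0], "fingers": 0.06}, {"offset": [0, 0, 0], "dr": [0, 0, 0], "fingers": 0.06}]'

```text
time_s: 15.38
eef_pos: [601.4, 361.6, 198.4]
tcp_rot: [3.116, 0.386, -0.007]
ft_force: [0.3, -0.5, -0.1]
opening: 60.0
```

```bash
sed -i 's/np.hstack(\[a,a\*0\])/np.hstack([a,c(S["pixels"],130,200,160,120)])/' look.py; python3 look.py l8 280 110 310 110
```

```text
15.3833 [601.4 361.6 198.4] yaw 14.13 tilt [-0.0043 -0.0019] [ 0.3 -0.5 -0.1] 60.0
```

View pics/l8.png

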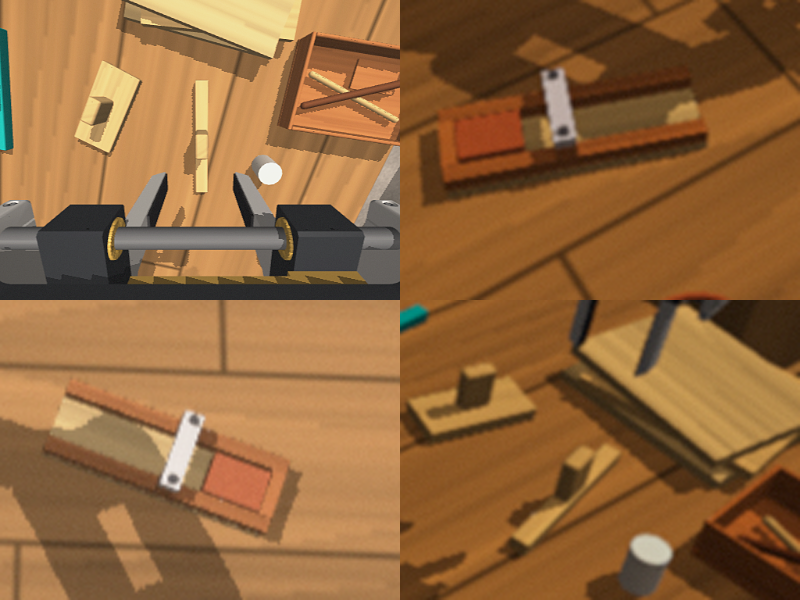

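The stick stands upright on the bench at the scene crop's (570,495), released, and the tile sits at the stop end of the channel. One numeric check of the tile, then hand-in.

```bash
python3 - <<'E'
from h import *; import pickle
from workcell import r
o,p,T,S=pickle.load(open("l8.pkl","rb"))
def m(x,y): return (280+(x+.5)/2.5-.5,110+(y-300+.5)/2.5-.5)
tile=np.mean([ray(T,m(*a),30) for a in ((213,455),(272,483),(262,513),(203,488))],0)
g=np.mean([ray(T,m(*a),28) for a in ((70,380),(292,460),(268,535),(45,450))],0)
th=np.radians(-109.5);d=np.array([np.cos(th),np.sin(th)]);v=(tile-g)[:2]
print("guide",g[:2],"tile in guide frame",v@d, v@np.array([-d[1],d[0]]))
print(r.get_obs()["qvel"].round(3)); r.close_job()
E
```

```text
guide [ 525.40114778 -148.18202631] tile in guide frame 75.3746443825161 -3.723115002645423
[-0.001 -0.006 -0.01  -0.001 -0.001 -0.   ]
the job is handed in; nothing more can be done
```

I gripped the pale push stick by its handle and pushed the tile under the gauge bar until it met the stop, where the wrist felt about 10 N. I then drew the stick straight out, stood it back on its sole within about 5 mm of its old place, and let go. The gripper stayed on the stick's handle behind the bar, well away from the tile. I handed the job in at about 15.5 s.

**Last checks:**
- **Tile:** in the guide frame it measured x ≈ 75 mm (76 is home) and y ≈ -4 mm.
- **Stick:** the pictures show it upright on the bench, far from the guide, with the arm still and raised about 200 mm above the bench.

**Disagreements:**
- **Cameras:** the two fixed cameras differed by about 8 mm in x. The wrist camera lay between them, so I used it for the positions.
- **Short move:** one early positioning move ran out of rows before its target, with no effect on the job.

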